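# Draw the right rolling pin out from under the chopping board

## Robot

A 6-joint arm with a two-finger parallel gripper is mounted at the origin on a cart in front of the work surface, level with it; the furniture and walls round the work are solid. World frame = base frame: x ahead of the robot, y to its left, z up, the work surface at z = 0. Lengths are in m, angles in rad, forces in N, time in s.
With the tool pointing down it reaches from about 0.35 to 0.775 m from the base axis. Payload 5.5 kg.
Tool frame: the origin (TCP) lies at the very end of the fingers, on their centre line; the grasp point (between the pads) lies 19 mm behind it; x points along the fingers, y is the direction in which the jaws open and shut, and the axes are right-handed (so a half turn about x gives the same grasp; the last joint's range is limited). The gripper opens to 85 mm and grips with 20 to 120 N. Pads are 22 mm wide; open, the fingers measure 114 mm over their backs; the gripper's body (76 mm by 85 mm) begins 54 mm behind the grasp point. The pads swing forward as they close: fully open they stand 13 mm farther back than shut.
Start: joints at [0.969, 0.313, 0.046, 1.304, 0, 1.431], TCP at [0.256, 0.515, 0.231] pointing down, gripper open.
Joint ranges: [-2.76, 2.76], [-0.86, 1.69], [-1.03, 1.26], [-2.2, 2.34], [-1.47, 1.5], [-3.14, 3.14]. Speed limits (rad/s): [2.57, 2.57, 3.14, 3.14, 3.14, 3.14].

## Interface

Orientations are given as a unit quaternion [w, x, y, z].
In Python, from workcell import readout, cams, env, finder gives the robot as it stands.
- The arm moves only by the tool drive_tool, never from a script. Its argument "moves" is a list that holds one entry, the list of rows, each a list of 7 numbers: the shift along the tool's x, y, z in m, then the turn, a rotation vector about the tool's x, y, z in rad, then the closure in counts, from 0 (fully open) to 255 (shut). A call has exactly 5 rows; each row is the pose to reach, as a shift and turn from the pose measured when the call began, along the tool's axes at that moment; what a row does not reach only later rows make up. A row lasts 1/8 s, in which the tool goes at most 62.5 mm and 10.7 degrees, less where a joint would pass 70% of its speed; a pose out of reach is approached as far as the arm can. A call with a gripper value outside its range is refused whole. The fingers move at their own pace and stop on an object; "squeeze" is the grip in N (left out, the last holds). Time passes only in rows, so rows that repeat a pose let the fingers close, or fill a call up. It gives the time, the measured TCP pose, the force and the opening at its end, in the units of the state.
- readout.get_state(): the state, without advancing time (a new reading comes with each control period).
- cams.read_camera(name): name is "scene" or "side" or "wrist"; returns the picture (420x560x3 uint8, blue, green, red); there is no depth.
- cams.camera_params(name): a dict with "mtx" (3x3 intrinsics, pixels), "R" (3x3) and "t" (3): a world point X has camera coordinates R X + t; the wrist camera has in their place "mount" (4x4, takes a point from camera to tool coordinates, whose origin is the TCP and whose axes are the tool frame's). Camera axes: x right, y down, z forward; pixel columns grow to the right and rows downward; lengths in m; the calibration is good to about 2 mm. A picture is of the moment at which its call begins: read the wrist's pose just before it. camera_params takes no time and is no camera call.
- env.hand_in(): hands the job in, once; it reports no verdict.
Trained networks look in the newest picture that a camera, given by its name, has taken for a name from the list of things; names that differ only in an ending like _2 or _b are one class to them, and where a whole thing is asked for, a point or a joint stands for the part that bears it (a point fixed in the world has none). Each returns a list of dicts, best first, with "conf" (0 to 1); they miss things now and then, are a little off and sometimes report something else, mostly with a low value. They report only what shows in the picture. A call takes as long as a camera call.
- finder.regions_of(camera, name): "pixels" (420x560 bool, what is visible of it) and "point" ([column, row] in pixels, amid what is visible of it).
The state is a dict: "clock": time; "joint_pos": joint angles; "qvel": joint speeds; "tau": joint torques, N m; "tcp_pos": TCP position; "orientation": TCP orientation; "wrist_force": force on the tool from outside, world axes, zero at the start; "ft_torque": the same for the moment, N m; "finger_gap": finger opening in m.
Only numpy, scipy, OpenCV 4.12 (cv2) and the standard library are available. Lean on these libraries where they do the work, as an engineer would, in place of code of your own. Each camera call takes 0.05 s, during which the arm holds its last target.

## Task

Three rolling pins of different thickness lie in the tray, half hidden under its chopping board. Take hold of the middle-thick one by the end that shows, tilt it and draw it out diagonally through the opening without forcing it against the board, and finish holding it in the gripper, still and wholly about 5 cm or more above the top of the board; do not let go. Leave the other two pins in their places and do not shift the garlic and the jars.

Things in the scene. Friction and masses are not known exactly. Their poses are not given: they have to be found in the camera images.
- tray: Dark wooden open tray, 311 mm (x) by 296 mm (y), fixed to the table. Origin at table height under the middle of the board's far edge; x points from the board to the open well (roughly away from the robot), y across, z up. Floor top at z = 8 mm; walls 8 mm thick, tops at z = 75 mm (far wall, beyond the well: 62 mm), inner faces at x = -150 and +145 mm and y = +-140 mm.
- tray_well (a point): Centre of the floor of the open well (x = 72, y = 0, z = 8 mm in the tray), which is 145 mm (x) by 280 mm (y). Two 12 mm thick cross rails at tray x = -85 and +30 mm carry V rests for the pins at y = -75, 0 and +75 mm, rail tops at z = 37 mm. Beyond x = 40 mm the well is empty down to the floor beside the pins.
- board: Light wooden chopping board fixed on the tray over the end nearer the robot, 158 x 300 x 15 mm: it covers x = -158 to 0 mm of the tray, underside at z = 75 mm, top at z = 90 mm. Same origin and axes as the tray.
- pin_mid: The wanted one, the middle-thick of three plain round light-wood rolling pins, diameter 23 mm, length 240 mm, loose. Origin at its centre, x along its length, pointing out into the well at the start. Starts level along the tray's x axis in one of the three V rests (which one varies), axis 35 mm above the table, centre within 8 mm of the board's far edge: some 120 mm shows in the well, the rest is under the board. Mass 0.07 to 0.14 kg.
- pin_mid_out (a point): Centre of the end face of the middle-thick pin that shows at the start (120 mm along the pin's x axis).
- pin_mid_in (a point): Centre of the middle-thick pin's other end face, hidden under the board at the start.
- pin_thin: The thinnest of three plain round light-wood rolling pins, diameter 16 mm, length 240 mm, loose. Origin at its centre, x along its length, pointing out into the well at the start. Starts level along the tray's x axis in one of the three V rests (which one varies), axis 31 mm above the table, centre within 8 mm of the board's far edge: some 120 mm shows in the well, the rest is under the board.
- pin_thick: The thickest of three plain round light-wood rolling pins, diameter 32 mm, length 240 mm, loose. Origin at its centre, x along its length, pointing out into the well at the start. Starts level along the tray's x axis in one of the three V rests (which one varies), axis 40 mm above the table, centre within 8 mm of the board's far edge: some 120 mm shows in the well, the rest is under the board.
- garlic: Garlic bulb, 53 mm wide and 52 mm high, loose on the board near its robot-side edge; origin under its centre. Leave it alone.
- red_jar: Spice jar with a red cap, 45 mm wide and 108 mm high, loose on the table at the tray's left (+y) side; origin under its centre. Leave it alone.
- jam_jar: Squat jar with a white cover, 68 mm wide and 84 mm high, loose on the table at the tray's right (-y) side; origin under its centre. Leave it alone.

How it is judged:
On the way:
1. the middle-thick pin stands tilted through the opening: gripped, its outer end over the tray's walls, its inner end still under the board (z of pin_mid_out in the frame of tray above 0.1 m and z of pin_mid_in in the frame of tray below 0.07 m and x of pin_mid_in in the frame of tray below 0 m and angle between pin_mid's own x axis and vertical below 1.37 rad and contact force between pin_mid and the fingers above 1 N), for 0.1 s.
At the end, for the whole second after the job is handed in: The gripper holds the middle-thick pin still (under 0.03 m/s and 0.2 rad/s) with both end centres at least 130 mm above the table (40 mm above the board's top), touching neither tray nor board; the other two pins, the garlic and the two jars are each within 30 mm of where they began (z of each of pin_mid_out, pin_mid_in in the frame of tray above 0.13 m and contact force between pin_mid and the fingers above 1 N and contact force between pin_mid and tray below 0.1 N and linear speed of pin_mid below 0.03 m/s and angular speed of pin_mid below 0.2 rad/s and distance of each of pin_thin, pin_thick, garlic, red_jar, jam_jar from where it was at the start of the episode below 0.03 m); the arm keeps its last pose, push and grip.
It fails at once if the middle-thick pin is forced against the board (over 15 N) (contact force between pin_mid and board above 15 N).
It fails at once if one of the other two pins is shifted more than 30 mm (distance of any of pin_thin, pin_thick from where it was at the start of the episode above 0.03 m).
It fails at once if the garlic or one of the two jars is shifted more than 30 mm (distance of any of garlic, red_jar, jam_jar from where it was at the start of the episode above 0.03 m).
It also fails if it takes over 42 s, if anything falls off the work surface, if the arm or the gripper's body presses on something with over 40 N, if the wrist force passes 120 N, or if a joint passes its speed limit or range.

## Working session

There is one attempt and no reset: what is moved stays moved. The work goes in short steps, Python scripts to look and compute and a tool call to move; the robot and the scene stay as the last step left them, time stands still between calls to the robot, and variables do not carry over. Pictures are saved under pics/ and viewed, and the job is handed in when it is done.

Besides the shell and the picture viewer there is one more tool, called after "Emit:" as name(argument=value, ...) on one line, values as JSON. drive_tool: Moves the arm, as the interface text tells. Its arguments: {"type":"object","properties":{"moves":{"type":"array"},"squeeze":{"type":"number"}},"required":["moves"]}

```bash
ls; mkdir -p pics; python3 - <<'E'
from workcell import readout,cams,env,finder
import cv2,numpy as np
print(readout.get_state())
for n in ["scene","side"]:
    im=cams.read_camera(n); cv2.imwrite(f"pics/{n}0.png",im)
    p=cams.camera_params(n); print(n,p)
    for k in ["pin_mid","pin_thin","pin_thick","board"]:
        for r in finder.regions_of(n,k)[:3]: print(n,k,r["conf"],r["point"],r["pixels"].sum())
print(cams.camera_params("wrist"))
E
```

```text
pics
{'clock': 0.0, 'joint_pos': array([9.69421496e-01, 3.14012151e-01, 4.49603989e-02, 1.30360880e+00,
       1.54282624e-05, 1.43120949e+00]), 'qvel': array([-0.00013338,  0.00090433,  0.00041701,  0.00112352, -0.00020723,
        0.00134875]), 'tau': array([ 2.77264953e-04, -4.80625892e+01,  2.98534155e+01,  1.94489595e-02,
       -2.23346615e-04, -9.47483159e-06]), 'tcp_pos': array([0.25588961, 0.51433831, 0.2303946 ]), 'orientation': array([ 0.6880977 ,  0.16120742,  0.68858514, -0.16243224]), 'wrist_force': array([-0.04225896,  0.31148995, -0.39253946]), 'ft_torque': array([-0.00373873,  0.01700128,  0.02436826]), 'finger_gap': 0.08553026167640551}
scene {'mtx': array([[493.70229974,   0.        , 272.18100468],
       [  0.        , 493.70229974, 209.46074698],
       [  0.        ,   0.        ,   1.        ]]), 'R': array([[ 0.68888479, -0.72469373,  0.01602332],
       [-0.54034339, -0.52812746, -0.65506519],
       [ 0.48318399,  0.44260635, -0.75540245]]), 't': array([-0.26384067,  0.41361298,  1.0064349 ])}
scene pin_mid 0.51 [301.9, 206.1] 210
scene pin_thin 0.54 [283.3
[... 502 characters left out ...]
ide pin_mid 0.94 [247.0, 217.7] 423
side pin_mid 0.23 [301.4, 229.4] 6564
side pin_thin 0.88 [249.5, 243.9] 305
side pin_thick 0.87 [240.8, 263.6] 927
side board 0.58 [306.2, 229.8] 6475
{'mtx': array([[331.87313354,   0.        , 284.4961252 ],
       [  0.        , 331.87313354, 208.50407987],
       [  0.        ,   0.        ,   1.        ]]), 'mount': array([[ 3.53886063e-04, -2.73571032e-01,  9.61851738e-01,
        -1.41716494e-01],
       [ 9.99999864e-01, -2.71428059e-04, -4.45121480e-04,
        -8.42533455e-04],
       [ 3.82845893e-04,  9.61851764e-01,  2.73570899e-01,
        -6.82146732e-02],
       [ 0.00000000e+00,  0.00000000e+00,  0.00000000e+00,
         1.00000000e+00]])}
```

View pics/scene0.png

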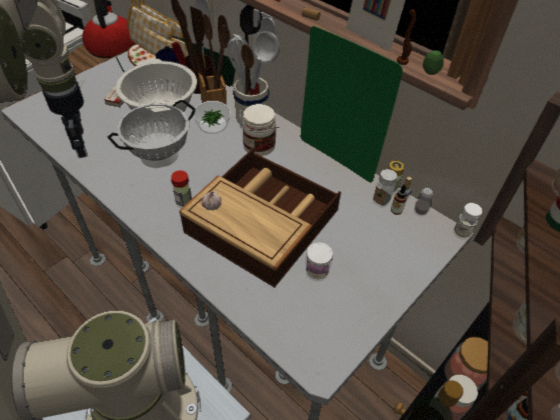

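View pics/side0.png

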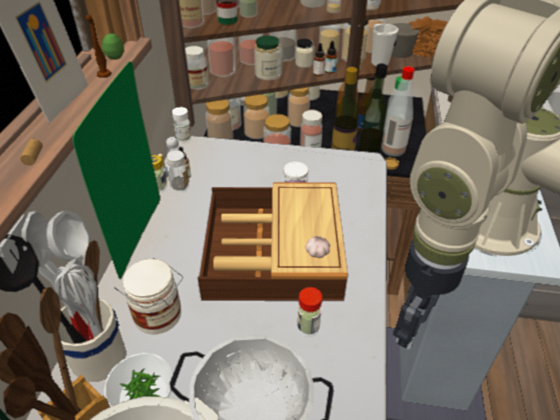

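The side view shows thick at (241,264), thin in the middle at (250,241) and mid at (247,217), on the -y side next to the jam jar. I'll zoom in for corner points so I can fit the tray pose.

```bash
python3 - <<'E'
import cv2
a=cv2.imread("pics/side0.png")[165:315,190:360]; cv2.imwrite("pics/side_c.png",cv2.resize(a,None,fx=4,fy=4,interpolation=cv2.INTER_CUBIC)[:600])
a=cv2.imread("pics/scene0.png")[145:290,165:350]; cv2.imwrite("pics/scene_c.png",cv2.resize(a,None,fx=4,fy=4,interpolation=cv2.INTER_CUBIC)[:600])
E
```

```text
(no output)
```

View pics/side_c.png

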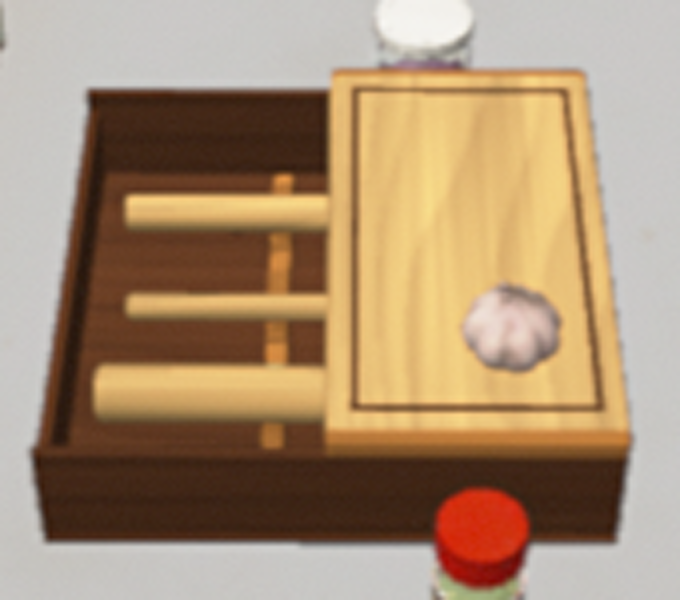

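View pics/scene_c.png

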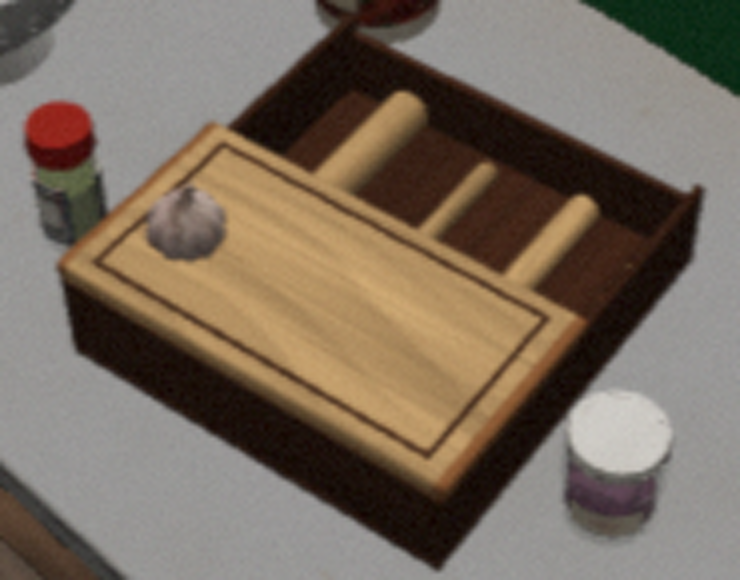

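```bash
cat > h.py <<'E'
import numpy as np,cv2
from workcell import readout,cams,env,finder
from scipy.spatial.transform import Rotation as R
from scipy.optimize import least_squares
P={n:cams.camera_params(n) for n in ["scene","side"]}
def proj(n,X):
    p=P[n];c=np.asarray(X)@p["R"].T+p["t"];q=c@p["mtx"].T;return q[...,:2]/q[...,2:]
def T(x,Q):
    c,s=np.cos(x[2]),np.sin(x[2]);Q=np.asarray(Q,float)
    return np.stack([x[0]+c*Q[...,0]-s*Q[...,1],x[1]+s*Q[...,0]+c*Q[...,1],Q[...,2]],-1)
E
python3 - <<'E'
from h import *
off={"side":(190,165),"scene":(165,145)}
C=[("side",(0,.15,.09),(325,430)),("side",(0,-.15,.09),(333,70)),("side",(-.158,-.15,.09),(584,72)),("side",(-.158,.15,.09),(632,433)),
("side",(.153,.148,0),(46,541)),("side",(-.158,.148,0),(617,541)),("side",(.153,-.148,.075),(89,92)),
("scene",(-.158,.15,.09),(60,265)),("scene",(-.158,-.15,.09),(440,497)),("scene",(0,.15,.09),(213,125)),("scene",(0,-.15,.09),(586,322)),
("scene",(-.158,-.148,0),(440,568)),("scene",(.153,-.148,.075),(700,190)),("scene",(-.158,.148,0),(80,352))]
px=lambda n,uv:(np.array(uv)+.5)/4-.5+off[n]
f=lambda x:np.concatenate([proj(n,T(x,q))-px(n,u) for n,q,u in C])
r=least_squares(f,[.6,0,0],loss="soft_l1"); x=r.x
print(x); print(f(x).reshape(-1,2).round(1))
np.save("tray.npy",x)
# mid pin: out end, unknown y,x. edges from masks
for n in ["side","scene"]:
    cams.read_camera(n)
    for k in ["pin_mid","pin_thin","pin_thick"]:
        m=finder.regions_of(n,k)[0]["pixels"];ys,xs=np.nonzero(m);print(n,k,xs.min(),xs.max(),ys.min(),ys.max())
for e in [.11,.12,.13]:
  print(e,proj("side",T(x,[e,-.075,.035])),proj("scene",T(x,[e,-.075,.035])))
  print(e,proj("side",T(x,[e,0,.031])),proj("side",T(x,[e,.075,.04])))
for n,k in [("red_jar",None),("jam_jar",None)]: pass
s=readout.get_state();print(R.from_quat(s["orientation"],scalar_first=True).as_matrix())
E
```

```text
[0.53392515 0.17839937 0.15043913]
[[ 0.   1.6]
 [-0.2 -1.6]
 [ 0.7 -1.8]
 [ 0.5  1.2]
 [-0.4 -0.1]
 [ 0.2  0.4]
 [-0.4 -2.2]
 [-1.6 -0.4]
 [ 1.3 -0.7]
 [-0.2 -1.4]
 [ 1.1 -0.2]
 [-0.2  2.1]
 [ 1.9 -0.2]
 [-1.7  0.4]]
side pin_mid 222 272 214 222
side pin_thin 223 271 239 244
side pin_thick 214 272 255 270
scene pin_mid 292 314 194 216
scene pin_thin 271 288 186 204
scene pin_thick 246 270 169 191
0.11 [227.5036912  217.24220195] [308.65950605 199.79469445]
0.11 [225.12289348 240.54254096] [222.09507215 262.14690615]
0.12 [223.41657209 217.22690314] [310.59917891 197.59831346]
0.12 [220.85439527 240.52694799] [217.59349517 262.13083802]
0.13 [219.32932376 217.21160386] [312.52333582 195.41950189]
0.13 [216.58575613 240.51135451] [213.09176145 262.11476934]
[[ 3.79393058e-05  4.45583827e-01  8.95240220e-01]
 [ 8.41901526e-05  8.95240216e-01 -4.45583829e-01]
 [-9.99999996e-01  9.22755518e-05 -3.54897811e-06]]
```

```bash
cat >> h.py <<'E'
import sys
def goal(tx,ty,tz,tilt=0.,yawoff=0.,grasp=True):
    """rel move so that the grasp point is at tray coords, pin direction tilted up"""
    x=np.load("tray.npy");y=x[2]+yawoff
    a=R.from_euler("z",y).as_matrix()@R.from_euler("y",-tilt).as_matrix()
    M=a@np.array([[0,0,1.],[0,1,0],[-1,0,0]])   # tool x=-z,y=y,z=x
    p=T(x,[tx,ty,tz])
    if grasp: p=p+M[:,0]*.019
    return p,M
def rel(p,M,s=None):
    s=s or readout.get_state()
    R0=R.from_quat(s["orientation"],scalar_first=True).as_matrix()
    return (R0.T@(p-s["tcp_pos"])).round(4),R.from_matrix(R0.T@M).as_rotvec().round(4)
E
python3 - <<'E'
from h import *
p,M=goal(.08,-.075,.17);print(p,rel(p,M))
E
```

```text
[0.624262   0.11623625 0.151     ] (array([ 0.0803, -0.1928,  0.5071]), array([-6.123e-01,  0.000e+00, -1.000e-04]))
```

Emit:
drive_tool(moves=[[[0,-0.02,0.05,-0.12,0,0,120],[0,-0.04,0.1,-0.24,0,0,120],[0,-0.06,0.15,-0.36,0,0,120],[0,-0.08,0.2,-0.48,0,0,120],[0,-0.1,0.25,-0.61,0,0,120]]])

```text
clock: 1.52
tcp_pos: [0.4365, 0.3126, 0.2315]
orientation: [0.705, -0.054, 0.705, 0.054]
wrist_force: [0.5, 0.4, -0.3]
finger_gap: 0.0452
```

```bash
python3 - <<'E'
from h import *
s=readout.get_state();print(s["tcp_pos"],s["joint_pos"],s["finger_gap"])
p,M=goal(.08,-.075,.19);print(rel(p,M))
E
```

```text
[0.4365074  0.31256241 0.23154618] [ 4.71762035e-01  2.38321985e-01 -5.40779625e-02  1.27766043e+00
  1.57311249e-04  3.19183244e-01] 0.045219185078134244
(array([ 0.0606, -0.2226,  0.1557]), array([ 0.0021,  0.0006, -0.0004]))
```

Emit:
drive_tool(moves=[[[0,-0.045,0.03,0,0,0,120],[0.01,-0.09,0.06,0,0,0,120],[0.02,-0.135,0.09,0,0,0,120],[0.03,-0.18,0.12,0,0,0,120],[0.045,-0.22,0.15,0,0,0,120]]])

```text
clock: 2.15
tcp_pos: [0.6197, 0.1163, 0.1868]
orientation: [0.706, -0.053, 0.704, 0.054]
wrist_force: [1.7, 0.4, -0.0]
finger_gap: 0.0452
```

```bash
python3 - <<'E'
from h import *
s=readout.get_state();print(s["tcp_pos"],s["joint_pos"])
im=cams.read_camera("wrist");w=cams.camera_params("wrist")
R0=R.from_quat(s["orientation"],scalar_first=True).as_matrix();t=np.load("tray.npy")
def pw(Q):
    X=T(t,Q);c=(R0.T@(X-s["tcp_pos"])-w["mount"][:3,3])@w["mount"][:3,:3];q=w["mtx"]@c;return q[:2]/q[2]
for q in [(.12,-.075,.035),(.0,-.075,.035),(.12,0,.031),(0,0,.031),(0,-.15,.09),(0,.15,.09),(.145,-.14,.062),(.145,.14,.062)]:
    u=pw(q);print(q,u.round(1));cv2.circle(im,tuple(int(v) for v in u),3,(0,0,255),-1)
for k in ["pin_mid","pin_thin","pin_thick"]:
    for r in finder.regions_of("wrist",k)[:2]:print(k,r["conf"],r["point"],r["pixels"].sum())
cv2.imwrite("pics/w1.png",im)
E
```

```text
[0.61973669 0.11627772 0.18676195] [ 5.80097114e-02  4.34654619e-01  1.14681626e-01  1.24879664e+00
  5.04818509e-04 -9.39160137e-02]
(0.12, -0.075, 0.035) [285.2 238.7]
(0.0, -0.075, 0.035) [285.4 105.6]
(0.12, 0, 0.031) [363.7 237.3]
(0, 0, 0.031) [373.  105.8]
(0, -0.15, 0.09) [176.2 103.7]
(0, 0.15, 0.09) [613.9 104.2]
(0.145, -0.14, 0.062) [211.9 276.1]
(0.145, 0.14, 0.062) [527.7 276.4]
pin_mid 0.9 [286.7, 173.6] 3588
pin_thin 0.67 [365.3, 167.9] 2308
pin_thick 0.84 [456.4, 176.0] 5845
```

View pics/w1.png

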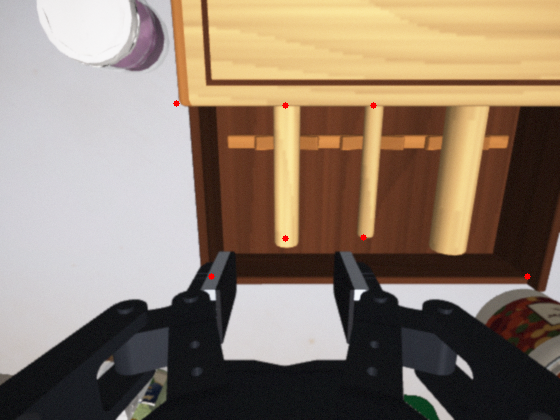

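```bash
python3 - <<'E'
from h import *
p,M=goal(.08,-.0745,.037);print(rel(p,M))
E
```

```text
(array([ 0.1676, -0.0013,  0.006 ]), array([ 0.0001, -0.0011, -0.0009]))
```

Emit:
drive_tool(moves=[[[0.04,-0.001,0.006,0,0,0,120],[0.08,-0.001,0.006,0,0,0,120],[0.12,-0.001,0.006,0,0,0,120],[0.155,-0.001,0.006,0,0,0,120],[0.167,-0.001,0.006,0,0,0,120]]])

```text
clock: 2.98
tcp_pos: [0.6217, 0.1184, 0.0171]
orientation: [0.703, -0.053, 0.707, 0.054]
wrist_force: [-1.3, 0.2, -0.4]
finger_gap: 0.0451
```

Emit:
drive_tool(moves=[[[0,0,0,0,0,0,120],[0,0,0,0,0,0,255],[0,0,0,0,0,0,255],[0,0,0,0,0,0,255],[0,0,0,0,0,0,255]]], squeeze=80)

```text
clock: 3.6
tcp_pos: [0.623, 0.1186, 0.0184]
orientation: [0.704, -0.053, 0.706, 0.054]
wrist_force: [1.6, 1.6, 6.3]
finger_gap: 0.0205
```

```bash
python3 - <<'E'
from h import *
s=readout.get_state();print(s)
cv2.imwrite("pics/w2.png",cams.read_camera("wrist"))
for a in [(.08,.037,0),(.083,.053,.14),(.09,.07,.26),(.10,.09,.36)]:
    p,M=goal(a[0],-.0745,a[1],a[2]);print(a,rel(p,M,s))
E
```

```text
{'clock': 3.6, 'joint_pos': array([ 0.06089624,  0.560952  , -0.11578243,  0.895886  ,  0.00140616,
       -0.09150473]), 'qvel': array([-0.00041454,  0.00274379, -0.00153065, -0.00229967,  0.00011965,
       -0.00140523]), 'tau': array([-5.96211199e-01, -5.38147867e+01,  2.33176267e+01,  3.70887034e-01,
       -3.39731248e-01, -4.71416116e-02]), 'tcp_pos': array([0.62304865, 0.11855977, 0.01843782]), 'orientation': array([ 0.7044172 , -0.0533223 ,  0.70569166,  0.05433623]), 'wrist_force': array([1.56764841, 1.55528179, 6.28990662]), 'ft_torque': array([ 0.2345121 , -0.04932527, -0.00710873]), 'finger_gap': 0.020502864806223892}
(0.08, 0.037, 0) (array([ 0.0004, -0.002 ,  0.0008]), array([ 0.002 , -0.0017, -0.0016]))
(0.083, 0.053, 0.14) (array([-0.0158, -0.002 ,  0.0065]), array([ 0.0018, -0.1417, -0.0017]))
(0.09, 0.07, 0.26) (array([-0.0332, -0.002 ,  0.0157]), array([ 0.0017, -0.2617, -0.0018]))
(0.1, 0.09, 0.36) (array([-0.0538, -0.0019,  0.0274]), array([ 0.0017, -0.3617, -0.0019]))
```

View pics/w2.png

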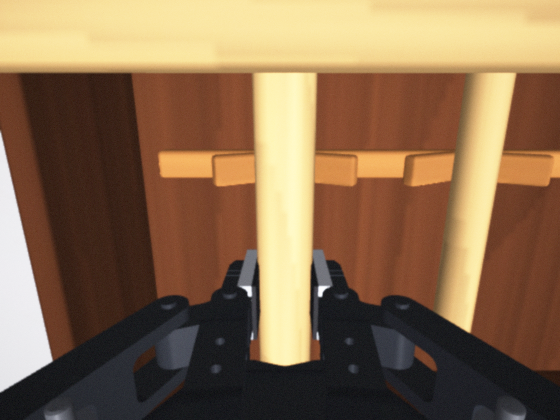

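```bash
cat >> h.py <<'E'
def pin(xg,z0,th,ty=-.0735,d=.0024):
    """pin axis height z0 at tray x=0, tilt th, grasp at tray x xg"""
    zg=z0+xg*np.tan(th); L=.198
    print("in",xg-L*np.cos(th),zg-L*np.sin(th),"out",xg+.042*np.cos(th),zg+.042*np.sin(th),"top at edge",z0+.0115/np.cos(th))
    return goal(xg-d*np.sin(th),ty,zg+d*np.cos(th),th)
E
python3 - <<'E'
from h import *
for a in [(.08,.044,.07),(.081,.050,.14),(.09,.055,.20),(.10,.0585,.26),(.12,.058,.36)]:
    print(rel(*pin(*a)))
E
```

```text
in -0.11751509805014936 0.03576048085692873 out 0.12189714201063775 0.05254676421793659 top at edge 0.05552823263881258
(array([-0.0147, -0.0009,  0.002 ]), array([ 0.0019, -0.0718, -0.0016]))
in -0.11506276725010216 0.03378513679532984 out 0.12258907184093076 0.06727548430994659 top at edge 0.061613627778166605
(array([-0.0267, -0.0009,  0.0041]), array([ 0.0019, -0.1418, -0.0017]))
in -0.10405318241256586 0.03390737569835841 out 0.13116279626933214 0.0815880150891731 top at edge 0.06673389671682371
(array([-0.0387, -0.0009,  0.0141]), array([ 0.0018, -0.2018, -0.0017]))
in -0.09134521567063361 0.03420020489797982 out 0.14058837908164956 0.09589953735209705 top at edge 0.0703999578433121
(array([-0.0508, -0.0009,  0.025 ]), array([ 0.0018, -0.2618, -0.0018]))
in -0.0653075710882311 0.033418044008575426 out 0.15930766659447326 0.11796385999459702 top at edge 0.07028767927089091
(array([-0.0694, -0.0009,  0.0466]), array([ 0.0017, -0.3618, -0.0019]))
```

Emit:
drive_tool(moves=[[[-0.007,0,0.001,0,-0.035,0,255],[-0.0145,0,0.002,0,-0.07,0,255],[-0.021,0,0.003,0,-0.105,0,255],[-0.027,-0.001,0.004,0,-0.14,0,255],[-0.027,-0.001,0.004,0,-0.14,0,255]]])

```text
clock: 4.28
tcp_pos: [0.6264, 0.1178, 0.0453]
orientation: [0.752, -0.049, 0.655, 0.058]
wrist_force: [0.5, 1.2, -1.5]
finger_gap: 0.0207
```

```bash
python3 - <<'E'
from h import *
s=readout.get_state();print(s["tcp_pos"],s["wrist_force"],s["ft_torque"],s["finger_gap"])
im=cams.read_camera("side")[165:315,190:360];cv2.imwrite("pics/s3.png",cv2.resize(im,None,fx=4,fy=4))
for a in [(.081,.050,.14),(.09,.055,.20),(.10,.0585,.26),(.11,.0585,.31),(.12,.058,.36)]:
    print(rel(*pin(*a)))
E
```

```text
[0.62638179 0.11784529 0.04525599] [ 0.45977508  1.22379655 -1.53888486] [-0.04186523  0.08369621  0.00649364] 0.020699750392642116
in -0.11506276725010216 0.03378513679532984 out 0.12258907184093076 0.06727548430994659 top at edge 0.061613627778166605
(array([0.0002, 0.0002, 0.0008]), array([ 0.0014, -0.0031, -0.0017]))
in -0.10405318241256586 0.03390737569835841 out 0.13116279626933214 0.0815880150891731 top at edge 0.06673389671682371
(array([-0.0103,  0.0002,  0.0123]), array([ 0.0014, -0.0631, -0.0017]))
in -0.09134521567063361 0.03420020489797982 out 0.14058837908164956 0.09589953735209705 top at edge 0.0703999578433121
(array([-0.0208,  0.0002,  0.0248]), array([ 0.0013, -0.1231, -0.0018]))
in -0.07856204683737127 0.03333441554276985 out 0.14999800993519996 0.10654848828919629 top at edge 0.07057560078070133
(array([-0.0281,  0.0002,  0.0367]), array([ 0.0013, -0.1731, -0.0018]))
in -0.0653075710882311 0.033418044008575426 out 0.15930766659447326 0.11796385999459702 top at edge 0.07028767927089091
(array([-0.0363,  0.0002,  0.0487]), array([ 0.0012, -0.2231, -0.0018]))
```

View pics/s3.png

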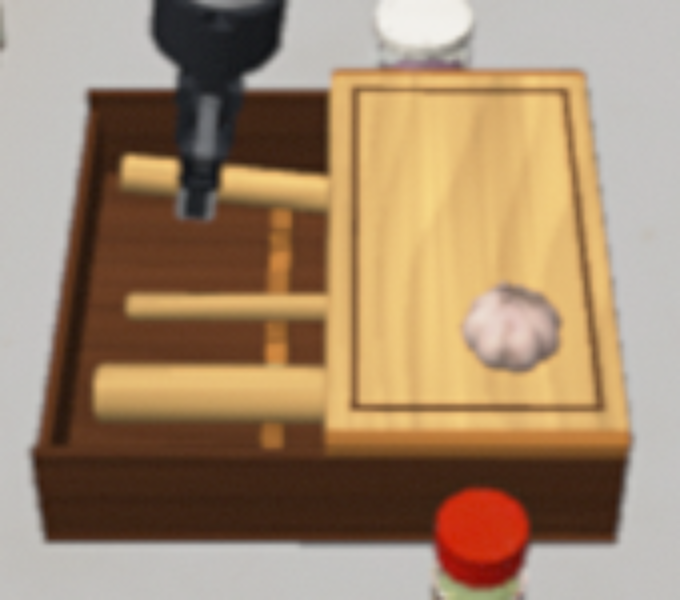

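The pin is tilting with the gripper: its outer end has risen to about crop (140,172), the other pins haven't moved, and forces are low.

Emit:
drive_tool(moves=[[[-0.005,0,0.006,0,-0.033,0,255],[-0.01,0,0.012,0,-0.063,0,255],[-0.021,0,0.025,0,-0.123,0,255],[-0.028,0,0.037,0,-0.173,0,255],[-0.036,0,0.049,0,-0.223,0,255]]])

```text
clock: 4.95
tcp_pos: [0.6703, 0.1245, 0.0882]
orientation: [0.821, -0.043, 0.566, 0.063]
wrist_force: [0.4, -0.6, -1.0]
finger_gap: 0.0205
```

Emit:
drive_tool(moves=[[[0,0,0,0,0,0,255],[0,0,0,0,0,0,255],[0,0,0,0,0,0,255],[0,0,0,0,0,0,255],[0,0,0,0,0,0,255]]])

```text
clock: 5.58
tcp_pos: [0.6702, 0.1245, 0.0879]
orientation: [0.821, -0.043, 0.566, 0.063]
wrist_force: [0.2, 0.1, -1.1]
finger_gap: 0.0202
```

```bash
python3 - <<'E'
from h import *
s=readout.get_state();print(s["tcp_pos"],s["joint_pos"].round(3),s["wrist_force"],s["ft_torque"],s["finger_gap"])
im=cams.read_camera("side");t=np.load("tray.npy")
# predicted pin from tool pose
R0=R.from_quat(s["orientation"],scalar_first=True).as_matrix();g=s["tcp_pos"]+R0@[-.019+.0024,0,0];d=R0[:,2]
print("tilt",np.arcsin(d[2]))
for e in (g+.042*d,g-.198*d):
    c,sn=np.cos(t[2]),np.sin(t[2]);v=e-[t[0],t[1],0];print("tray",c*v[0]+sn*v[1],-sn*v[0]+c*v[1],v[2],proj("side",e))
u=proj("side",g+.042*d);cv2.circle(im,tuple(int(v) for v in u),1,(0,0,255),-1)
cv2.imwrite("pics/s4.png",cv2.resize(im[145:315,190:360],None,fx=3.5,fy=3.5))
for a in [(.12,.058,.36),(.14,.058,.37),(.16,.058,.38),(.18,.058,.39),(.2,.06,.39),(.215,.07,.39)]:
    print(rel(*pin(*a)))
E
```

```text
[0.6702283  0.12453935 0.08790316] [ 0.049  0.338 -0.365  0.507  0.038 -0.096] [ 0.16277689  0.14134495 -1.05092807] [-0.08440962  0.32774475 -0.0443043 ] 0.020242393371996018
tilt 0.3624130687514536
tray 0.16007816646289877 -0.073661543833328 0.11831520048139554 [203.63713349 191.68819323]
tray -0.06433222472763159 -0.07394408722700038 0.033227619161065314 [298.72490252 218.33052025]
in -0.0653075710882311 0.033418044008575426 out 0.15930766659447326 0.11796385999459702 top at edge 0.07028767927089091
(array([-0.    ,  0.0002, -0.0009]), array([ 0.0011,  0.0025, -0.0019]))
in -0.044600814429994834 0.040700987102756395 out 0.17915774851545346 0.12748869077434727 top at edge 0.07033472347904236
(array([-0.0015,  0.0002,  0.0212]), array([ 0.0011, -0.0075, -0.0019]))
in -0.023875597844149027 0.04846378248874564 out 0.19900391469421344 0.1374846951478615 top at edge 0.07038337238163576
(array([-0.0034,  0.0002,  0.0435]), array([ 0.0011, -0.0175, -0.0019]))
in -0.003131993851748005 0.05671257853301248 out 0.21884618051400714 0.14795779816257124 top at edge 0.07043365483064262
(array([-0.0057,  0.0001,  0.0659]), array([ 0.0011, -0.0275, -0.0019]))
in 0.016868006148252013 0.06693367683605675 out 0.23884618051400716 0.1581788964656155 top at edge 0.07243365483064261
(array([-0.0082,  0.0001,  0.0883]), array([ 0.0011, -0.0275, -0.0019]))
in 0.031868006148252 0.08309950056333995 out 0.25384618051400715 0.1743447201928987 top at edge 0.08243365483064262
(array([-1.80e-02,  1.00e-04,  1.08e-01]), array([ 0.0011, -0.0275, -0.0019]))
```

View pics/s4.png

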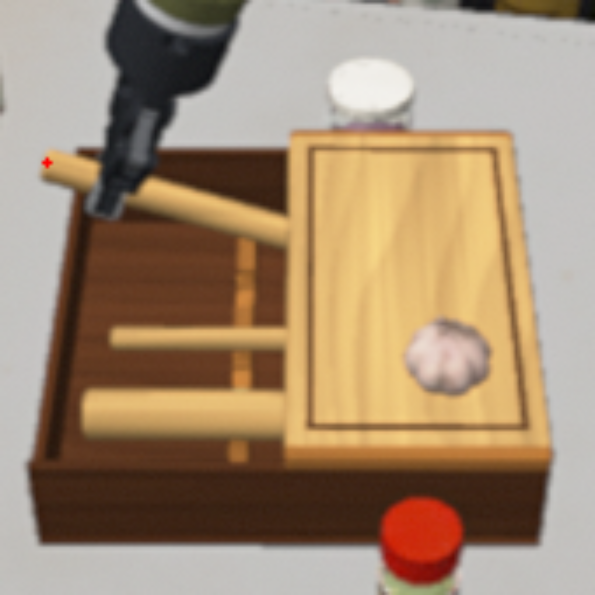

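The predicted tip at (47,162) lies on the visible end face, so the pin hasn't slipped, and the first milestone geometry is met. Next I draw it out along its own axis.

Emit:
drive_tool(moves=[[[-0.001,0,0.013,0,-0.004,0,255],[-0.003,0,0.03,0,-0.011,0,255],[-0.004,0,0.048,0,-0.02,0,255],[-0.0057,0,0.066,0,-0.027,0,255],[-0.008,0,0.086,0,-0.027,0,255]]])

```text
clock: 6.25
tcp_pos: [0.7481, 0.1364, 0.1265]
orientation: [0.828, -0.042, 0.555, 0.064]
wrist_force: [-0.1, 0.1, -1.4]
finger_gap: 0.0205
```

```bash
cat >> h.py <<'E'
def report(s):
    t=np.load("tray.npy");R0=R.from_quat(s["orientation"],scalar_first=True).as_matrix();g=s["tcp_pos"]+R0@[-.019+.0024,0,0];d=R0[:,2]
    for e in (g+.042*d,g-.198*d):
        c,sn=np.cos(t[2]),np.sin(t[2]);v=e-[t[0],t[1],0];print("tray",c*v[0]+sn*v[1],-sn*v[0]+c*v[1],v[2],proj("side",e),proj("scene",e))
E
python3 - <<'E'
from h import *
s=readout.get_state();print(s["tcp_pos"],s["joint_pos"].round(3),s["wrist_force"],s["ft_torque"],s["finger_gap"])
report(s)
im=cams.read_camera("side");cv2.imwrite("pics/s5.png",cv2.resize(im[115:315,180:360],None,fx=3,fy=3))
for a in [(.2,.06,.39),(.215,.07,.39),(.215,.13,.39),(.215,.18,.3)]:
    print(rel(*pin(*a)))
E
```

```text
[0.74805088 0.1363995  0.1264664 ] [ 0.061  0.422 -0.142  0.618  0.036 -0.084] [-0.13043325  0.12642293 -1.35106494] [-0.04058918  0.3360371  -0.00931194] 0.020473322951701237
tray 0.2379452185246992 -0.07360197392662604 0.1577903706334591 [167.79095588 178.44258408] [336.84377384 140.26584467]
tray 0.015974440284131176 -0.07386744226217427 0.06652754614375034 [265.72062914 208.20893533] [289.78289429 213.37322247]
in 0.016868006148252013 0.06693367683605675 out 0.23884618051400716 0.1581788964656155 top at edge 0.07243365483064261
(array([ 0.001 ,  0.0004, -0.0031]), array([ 0.0012,  0.0054, -0.0016]))
in 0.031868006148252 0.08309950056333995 out 0.25384618051400715 0.1743447201928987 top at edge 0.08243365483064262
(array([-0.0082,  0.0004,  0.0169]), array([ 0.0012,  0.0054, -0.0016]))
in 0.031868006148252 0.14309950056333995 out 0.25384618051400715 0.2343447201928987 top at edge 0.14243365483064263
(array([-0.0635,  0.0005,  0.04  ]), array([ 0.0012,  0.0054, -0.0016]))
in 0.02584337515313001 0.18799429274712376 out 0.25512413254327543 0.25891914234584523 top at edge 0.19203764341768798
(array([-0.0896,  0.0005,  0.0494]), array([ 0.0013,  0.0954, -0.0015]))
```

View pics/s5.png

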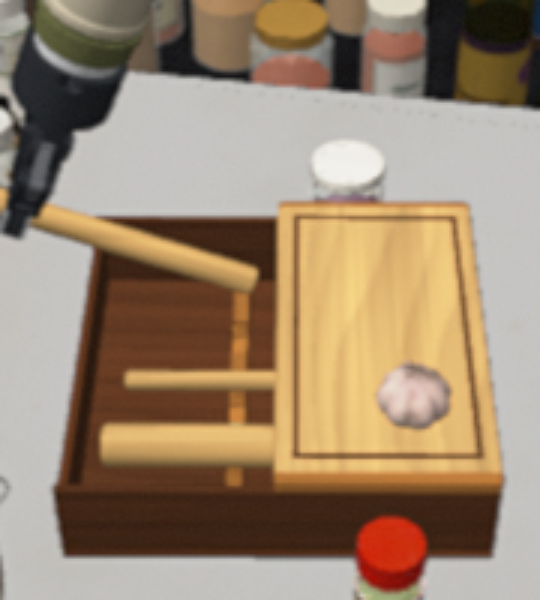

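The inner end is out at crop (250,280), clear of the board's edge. I'll take a little more x, then lift.

Emit:
drive_tool(moves=[[[-0.006,0,0.01,0,0,0,255],[-0.017,0,0.018,0,0,0,255],[-0.036,0,0.027,0,0,0,255],[-0.055,0,0.035,0,0,0,255],[-0.07,0,0.042,0,0.01,0,255]]])

```text
clock: 6.92
tcp_pos: [0.7632, 0.1383, 0.2115]
orientation: [0.827, -0.042, 0.557, 0.063]
wrist_force: [-0.3, -0.5, 0.2]
finger_gap: 0.0205
```

```bash
python3 - <<'E'
from h import *
s=readout.get_state();print(s["tcp_pos"],s["joint_pos"].round(3),s["wrist_force"],s["ft_torque"],s["finger_gap"])
report(s)
for a in [(.2,.15,.38),(.19,.185,.3)]:
    print(rel(*pin(*a)))
E
```

```text
[0.76316923 0.13831127 0.21150647] [ 0.063  0.4    0.043  0.829  0.034 -0.083] [-0.31357198 -0.5467435   0.18486247] [-0.1002481   0.30816634  0.02968425] 0.020531474768164786
tray 0.25329457102337494 -0.07396342120990394 0.2427103068746016 [155.02655834 147.89996558] [343.74711379 112.0140241 ]
tray 0.030988900692799397 -0.07426343174034679 0.15226640750844672 [258.59873282 180.48453947] [294.77511568 187.1296731 ]
in 0.01612440215585098 0.1564402913468747 out 0.23900391469421345 0.24546120400599056 top at edge 0.16238337238163575
(array([-0.0082,  0.0005, -0.0123]), array([ 0.0013,  0.0064, -0.0014]))
in 0.000843375153130016 0.18526088650688316 out 0.23012413254327546 0.25618573610560463 top at edge 0.19703764341768798
(array([-0.0249,  0.0005, -0.0177]), array([ 0.0013,  0.0864, -0.0013]))
```

Now I level it a little and add height margin, then let it settle.

Emit:
drive_tool(moves=[[[-0.008,0,-0.005,0,0.025,0,255],[-0.017,0,-0.011,0,0.055,0,255],[-0.025,0,-0.018,0,0.086,0,255],[-0.025,0,-0.018,0,0.086,0,255],[-0.025,0,-0.018,0,0.086,0,255]]])

```text
clock: 7.55
tcp_pos: [0.7375, 0.1344, 0.2279]
orientation: [0.803, -0.045, 0.591, 0.061]
wrist_force: [-0.1, -0.4, -0.8]
finger_gap: 0.0207
```

Emit:
drive_tool(moves=[[[0,0,0,0,0,0,255],[0,0,0,0,0,0,255],[0,0,0,0,0,0,255],[0,0,0,0,0,0,255],[0,0,0,0,0,0,255]]])

```text
clock: 8.18
tcp_pos: [0.7375, 0.1344, 0.2279]
orientation: [0.803, -0.045, 0.591, 0.061]
wrist_force: [0.9, -0.6, -1.3]
finger_gap: 0.021
```

```bash
python3 - <<'E'
from h import *
s=readout.get_state();print(s["tcp_pos"],s["qvel"].round(4),s["wrist_force"],s["ft_torque"],s["finger_gap"])
report(s)
im=cams.read_camera("side");a=cams.read_camera("scene")
cv2.imwrite("pics/f.png",np.vstack([cv2.resize(im[95:315,130:380],None,fx=2,fy=1.36),cv2.resize(a[80:300,130:380],None,fx=2,fy=1.36)])[:600])
E
```

```text
[0.73749802 0.13443193 0.22790028] [ 0.001  -0.0002 -0.0017  0.0017 -0.0009  0.0003] [ 0.89129346 -0.59341953 -1.25496473] [-0.0678793   0.24336642 -0.01119317] 0.021008527260695412
tray 0.22987207649915226 -0.07394407830344396 0.25620865631486367 [164.90092059 142.81927563] [339.83655653 112.4056382 ]
tray 0.0006681441329912715 -0.07428006843079639 0.18503672014250264 [271.73630812 169.24625653] [288.51109678 185.14663297]
```

View pics/f.png

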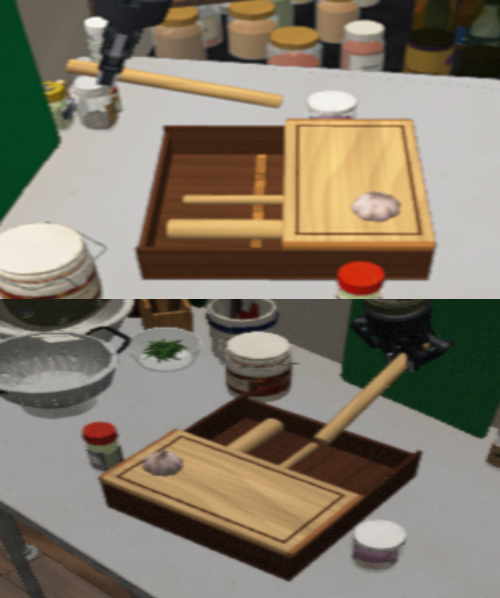

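The inner end shows at crop (280,100), where it was predicted (283,101), so it is about 185 mm up. The other things are in place.

```bash
python3 -c "
from workcell import env
print(env.hand_in())"
```

```text
the job is handed in; nothing more can be done
None
```

I drew the middle-thick pin out and handed the job in at about 8.3 s. The gripper is holding it still, clear of the tray and board. `hand_in` gave no verdict.

- **Finding it:** it lay in the -y rest, on the jam jar's side. I gripped it about 42 mm from its outer end with an 80 N squeeze.
- **Drawing it out:** I tilted it to about 21° with the inner end still under the board. By the tool pose, the outer end was at z ≈ 118 mm and the inner end at z ≈ 33 mm, x ≈ -64 mm. I held it there for 0.6 s, then pulled it out along its own axis and lifted it. Wrist-force readings after each move stayed within a few newtons, so there was no sign of it being forced against the board.
- **Final checks:** the end centres are at z ≈ 256 mm and 185 mm in the tray frame, against the 130 mm needed. The finger gap is steady at about 21 mm and the joints are at rest. The inner end appears in the side picture where the tool pose predicts it, so the pin has not slipped.
- **Other things:** the other two pins, the garlic and the jars look unmoved. I judged that from the pictures and did not measure it.
- **Disagreement:** my tray fit was about 1–2 px (some 4 mm) off at the board's corners, but under 1 mm off at the pin in the wrist picture. This had no effect on the grasp or the pull.

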